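# Serve one wheel from the feeder

## Task

Press the feeder's yellow plunger once, fully down, and let it come back up, so that a single wheel is pushed out. Then, without picking it up, nudge that wheel sideways along the bench until it lies wholly on the green square. Leave the other wheels in the feeder, and do not disturb the rejected wheel or the other things on the bench.

Things in the scene. Friction and masses are not known exactly. Their poses are not given: they have to be found in the camera images.
- feeder: Blue toy-wheel feeder, fixed. Origin on the bench under the middle of its magazine; wheels come out along its +x; z up. Magazine: open-topped shaft, 54 mm square outside, 44 inside, 48 high, clear front wall (face at x = 27 mm) over a 16 mm high slot at bench level. Housing behind: x -27 to -132 mm, 61 wide, 48 high; 4 mm thick foot flanges out to y = +-48 mm. No floor: wheels slide on the bench.
- plunger_top (a point): Centre of the top of the yellow round plunger cap (36 mm across, 12 mm thick) on the feeder's housing, at x = -65 mm, y = 0, z = 94 mm in the feeder's frame when up; it moves down with the cap.
- plunger_part (a joint): Plunger travel in m: 0 = up, 0.025 = fully down (stop). A spring lifts it again: 3 N at the top, 5 N at the bottom, a little more when pressed fast. It drives a pusher four times as far: one full press pushes the lowest wheel out of the slot; letting go takes the pusher back in and drops the next wheel down.
- outlet (a point): Point on the bench in front of the feeder (x = +91 mm in the feeder's frame) where the middle of a wheel that was pushed out by a slow full press comes to stand; after a quick press it may slide some mm further.
- wheel_1: The lowest wheel in the magazine, the one that comes out first: plain beech toy wheel, a flat disc 40 mm in diameter, 14 mm high, about 14 g, lying flat. Origin at the centre of its underside, z up.
- wheel_2: Second wheel from below in the magazine, same kind, origin at the centre of its underside.
- wheel_3: Top wheel in the magazine, same kind and origin.
- green_square: Green square painted on the bench, 90 x 90 mm, no height, to the left or the right in front of the feeder. Origin at its centre, x and y along its sides.
- red_square: Red square painted on the bench for rejects, 90 x 90 mm, on the other side. Origin at its centre.
- spare_wheel: Rejected wheel, same kind, lying flat on the red square; leave alone. Origin at the centre of its underside.
- glue: Yellow glue bottle, 56 mm across, 130 mm high, upright. Origin at the centre of its underside.
- block: Wood offcut 50 x 80 x 35 mm high. Origin at the centre of its underside.
- tape: Orange tape measure 60 x 35 x 55 mm high. Origin at the centre of its underside.
- driver: Red-handled screwdriver lying on the bench, 200 mm long, 26 mm thick at the handle, origin midway along it, handle towards its own -x.
- mug: Blue mug, 76 mm across with a handle at its +y, 90 mm high. Origin at the centre of its underside.
- jar: Glass jar with a steel lid, 70 mm across, 90 mm high. Origin at the centre of its underside.

How it is judged:
By the outcome, as a careful person would: the job done as asked, in the order asked, and still so for the second after the job is handed in, with the robot touching nothing.
It also fails if it takes over 48 s, if anything falls off the work surface, if the arm or the gripper's body presses on something with over 40 N, if the wrist force passes 120 N, or if a joint passes its speed limit or range.

## Robot

A 6-joint arm with a two-finger parallel gripper is mounted at the origin on the work surface. World frame = base frame: x ahead of the robot, y to its left, z up, the work surface at z = 0. Lengths are in m, angles in degrees, forces in N, time in s.
With the tool pointing down it reaches from about 0.3 to 0.75 m from the base axis. Payload 8.5 kg.
Tool frame: the origin (TCP) lies on the centre line of the jaws, within the pads' length; the fingertips stand 19 mm ahead of it and the grasp point (between the pads) is the TCP; z points along the fingers, y is the line along which they close (so a half turn about z gives the same grasp; the last joint's range is limited). The gripper opens to 88 mm and grips with 3 to 60 N. Pads are 18 mm wide; open, the fingers measure 123 mm over their backs; the gripper's body (75 mm by 187 mm) begins 45 mm behind the grasp point.
Start: joints at [-89.284, 21.807, 74.336, -0, 83.858, -12.336], TCP at [0.124, -0.536, 0.258] pointing down, gripper open.
Joint ranges: [-178.18, 178.18], [-50.72, 133.34], [12.68, 142.11], [-81.47, 261.47], [9.98, 163.14], [-165.26, 165.26]. Speed limits (degrees/s): [136.94, 136.94, 180, 180, 180, 180].

## Interface

Orientations are given as [roll, pitch, yaw] about the fixed x, y, z axes, in that order (R = Rz(yaw) Ry(pitch) Rx(roll)).
In Python, from plant import env gives the robot as it stands.
- The arm moves only by the shell command python3 -m jog 'ROWS' [FORCE]. ROWS is JSON, a list of rows, each a list of 5 numbers: the shift along the tool's x, y, z in m, then the turn about the tool's z in degrees, then the finger opening in m, from 0 to 0.0881. In form: [[dx, dy, dz, spin, hand], ...]. A call has 1 to 20 rows; each row is the pose to reach, as a shift and turn from the pose commanded when the call began, along the tool's axes at that moment; what a row does not reach only later rows make up. A row lasts 1/12 s, in which the tool goes at most 41.7 mm and 7.16 degrees, less where a joint would pass 70% of its speed; a pose out of reach is approached as far as the arm can. A call with a gripper value outside its range is refused whole. The fingers move at their own pace and stop on an object; FORCE is the grip in N (left out, the last holds). Time passes only in rows, so rows that repeat a pose let the fingers close. It gives the time, the measured TCP pose, the force, the opening and the grip force at its end, in the units of the state.
- env.observe(): the state, without advancing time (a new reading comes with each control period).
- env.capture(name): name is "scene" or "top"; returns the picture (420x560x3 uint8, red, green, blue); there is no depth.
- env.calibration(name): a dict with "camera_matrix" (3x3 intrinsics, pixels), "extrinsics" (4x4, takes a point from camera to world coordinates). Camera axes: x right, y up, looking along -z (the intrinsics and any distortion apply to the point x, -y, -z); pixel columns grow to the right and rows downward; lengths in m; the calibration is good to about 2 mm. A picture is of the moment at which its call begins. calibration takes no time and is no camera call.
- env.sign_off(): hands the job in; it is judged then, once.
Trained networks look in the newest picture that a camera, given by its name, has taken for a name from the list of things; names that differ only in an ending like _2 or _b are one class to them, and where a whole thing is asked for, a point or a joint stands for the part that bears it (a point fixed in the world has none). Each returns a list of dicts, best first, with "p" (0 to 1); they miss things now and then, are a little off and sometimes report something else, mostly with a low value. They report only what shows in the picture. A call takes as long as a camera call.
- env.search_frame(query, camera): "xyz" ([x, y, z] in m, in the coordinates of the camera as it stood for that picture, good to about 4 mm: the middle of the surface that is visible of it).
- env.silhouettes(query, camera): "region" (420x560 bool, what is visible of it).
- env.mark_of(query, camera): "xyz" ([x, y, z] in m, in the coordinates of the camera as it stood for that picture, good to about 4 mm: a listed point, or the origin of a listed thing).
The state is a dict: "t": time; "joints": joint angles; "dq": joint speeds; "joint_efforts": joint torques, N m; "ee_pos": TCP position; "tcp_rot": TCP orientation; "contact_force": force on the tool from outside, world axes, zero at the start; "ft_torque": the same for the moment, N m; "finger_gap": opening from 0.0 (shut) to 1.0 (fully open); "finger_force": force on a finger pad.
Only numpy, scipy, OpenCV 4.12 (cv2) and the standard library are available. Lean on these libraries where they do the work, as an engineer would, in place of code of your own. Each camera call takes 0.05 s, during which the arm holds its last target. There are 200 camera calls.

## Working session

There is one attempt and no reset: what is moved stays moved. The work goes in short steps, Python scripts to look and compute and a shell command to move; the robot and the scene stay as the last step left them, time stands still between calls to the robot, and variables do not carry over. Pictures are saved under pics/ and viewed, at most 10 in all, crops included, and the job is handed in when it is done.

```bash
mkdir -p pics
cat > h.py <<'E'
import numpy as np, cv2
from plant import env
def w(cam,p):
    E=np.array(env.calibration(cam)["extrinsics"]); return (E@np.r_[p,1])[:3]
def proj(cam,P):
    c=env.calibration(cam);E=np.linalg.inv(np.array(c["extrinsics"]));q=(E@np.r_[P,1])[:3]
    u=np.array(c["camera_matrix"])@np.array([q[0],-q[1],-q[2]]);return u[:2]/u[2]
def unproj(cam,uv,z):
    c=env.calibration(cam);E=np.array(c["extrinsics"]);d=np.linalg.inv(np.array(c["camera_matrix"]))@np.r_[uv,1]
    d=E[:3,:3]@np.array([d[0],-d[1],-d[2]]);o=E[:3,3];return o+d*(z-o[2])/d[2]
def snap(cam,name):
    im=env.capture(cam);cv2.imwrite(f"pics/{name}.png",im[:,:,::-1]);return im
E
python3 - <<'E'
from h import *
a=snap("scene","s0");b=snap("top","t0")
cv2.imwrite("pics/both0.png",cv2.resize(np.vstack([a,b])[:,:,::-1],None,fx=.71,fy=.71))
s=env.observe();print(s["t"],s["ee_pos"],s["tcp_rot"])
print({k:v for k,v in env.calibration("top").items()})
for cam in("top","scene"):
  for q in["plunger_top","outlet","green_square","red_square","feeder","spare_wheel","glue","block","tape","driver","mug","jar"]:
    print(cam,q,[(np.round(w(cam,r["xyz"]),3),round(r["p"],2)) for r in env.mark_of(q,cam)[:2]])
E
```

```text
0.1 [ 0.12419248 -0.53558062  0.2572449 ] [-1.79932250e+02 -1.58728897e-02  1.30506072e+01]
{'camera_matrix': array([[437.52615125,   0.        , 279.17366171],
       [  0.        , 437.52615125, 209.12255891],
       [  0.        ,   0.        ,   1.        ]]), 'extrinsics': array([[-0.02216554,  0.98920194, -0.14487306,  0.4329398 ],
       [-0.99975099, -0.0215579 ,  0.00576302,  0.07938239],
       [ 0.00257764,  0.14496472,  0.98943347,  1.04161248],
       [ 0.        ,  0.        ,  0.        ,  1.        ]])}
top plunger_top [(array([0.48 , 0.073, 0.095]), 0.5)]
top outlet []
top green_square [(array([ 0.64 , -0.252,  0.   ]), 0.73), (array([0.755, 0.209, 0.   ]), 0.42)]
top red_square [(array([ 0.754,  0.21 , -0.   ]), 0.68), (array([0.583, 0.218, 0.002]), 0.58)]
top feeder []
top spare_wheel [(array([0.582, 0.21 , 0.001]), 0.64)]
top glue [(array([0.77 , 0.039, 0.002]), 0.55), (array([0.585, 0.218, 0.001]), 0.32)]
top block [(array([ 0.428,  0.235, -0.   ]), 0.85)]
top tape [(array([ 0.401, -0.292,  0.001]), 0.74)]
top driver [(array([ 0.755,  0.211, -0.001]), 0.94)]
top mug [(array([0.543, 0.418, 0.   ]), 0.78)]
top jar [(array([ 0.783, -0.184,  0.002]), 0.6), (array([ 0.399, -0.292, -0.   ]), 0.17)]
scene plunger_top [(array([0.482, 0.075, 0.085]), 0.57)]
scene outlet []
scene green_square [(array([ 0.638, -0.248, -0.001]), 0.62)]
scene red_square [(array([0.588, 0.22 , 0.004]), 0.87)]
scene feeder [(array([ 0.546,  0.076, -0.005]), 0.7)]
scene spare_wheel [(array([ 0.582,  0.215, -0.003]), 0.55)]
scene glue [(array([ 0.548,  0.074, -0.003]), 0.7), (array([0.774, 0.039, 0.002]), 0.68)]
scene block [(array([0.426, 0.235, 0.   ]), 0.91), (array([ 0.754,  0.21 , -0.   ]), 0.21)]
scene tape [(array([ 0.753,  0.209, -0.   ]), 0.52)]
scene driver [(array([ 0.753,  0.206, -0.001]), 0.69)]
scene mug []
scene jar [(array([ 0.785, -0.189, -0.001]), 0.69)]
```

View pics/both0.png

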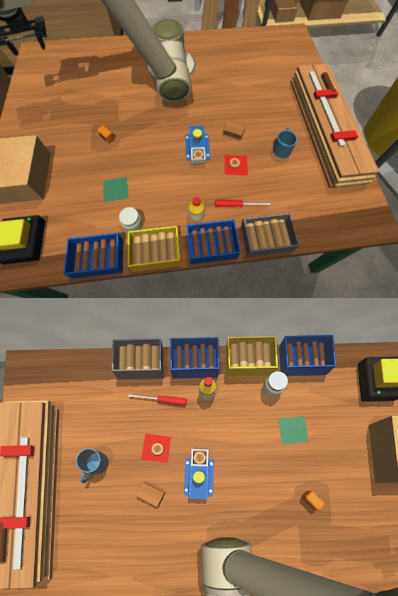

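The pictures show the feeder in front of the robot, its outlet facing +x. Halving-scale pixels in the top view: cap (198,478), magazine (200,458), green square to the right (292,430), and red square with the spare wheel to the left (157,448). The glue (207,390) and jar (277,382) stand beyond. The network positions agree with this, so I'm moving above the plunger with the gripper closed and yaw near 90.

```bash
python3 -m jog '[[0.485,-0.514,0.05,-77,0],[0.485,-0.514,0.05,-77,0],[0.485,-0.514,0.05,-77,0],[0.485,-0.514,0.05,-77,0],[0.485,-0.514,0.05,-77,0],[0.485,-0.514,0.05,-77,0],[0.485,-0.514,0.05,-77,0],[0.485,-0.514,0.05,-77,0],[0.485,-0.514,0.05,-77,0],[0.485,-0.514,0.05,-77,0],[0.485,-0.514,0.05,-77,0],[0.485,-0.514,0.05,-77,0],[0.485,-0.514,0.05,-77,0],[0.485,-0.514,0.05,-77,0],[0.485,-0.514,0.05,-77,0],[0.485,-0.514,0.05,-77,0],[0.485,-0.514,0.05,-77,0],[0.485,-0.514,0.05,-77,0],[0.485,-0.514,0.05,-77,0],[0.485,-0.514,0.05,-77,0]]' 30
python3 - <<'E'
from h import *
a=snap("scene","s1");b=snap("top","t1")
s=env.observe();print(s["t"],s["ee_pos"],s["tcp_rot"],s["finger_gap"])
for cam in("top","scene"):
  for q in["plunger_top","feeder","wheel_1"]:
    print(cam,q,[(np.round(w(cam,r["xyz"]),3),round(r["p"],2)) for r in env.mark_of(q,cam)[:2]])
A=a[150:250,230:350];B=b[170:320,190:330]
cv2.imwrite("pics/c1.png",np.hstack([cv2.resize(A,(396,330)),cv2.resize(B,(396,330))])[:,:,::-1])
E
```

```text
t: 2.97
ee_pos: [0.4803, 0.0743, 0.2076]
tcp_rot: [-180.0, 0.0, 90.1]
contact_force: [-0.2, -0.5, -1.0]
finger_gap: 0.003
finger_force: 0.0
3.0667 [0.48024523 0.07345083 0.20791571] [-1.79998752e+02  9.99672321e-03  8.99637235e+01] 0.009911520737969344
top plunger_top []
top feeder []
top wheel_1 []
scene plunger_top [(array([0.479, 0.073, 0.087]), 0.7), (array([ 0.427,  0.232, -0.001]), 0.32)]
scene feeder [(array([ 0.545,  0.079, -0.004]), 0.81)]
scene wheel_1 [(array([0.546, 0.07 , 0.032]), 0.62)]
```

View pics/c1.png

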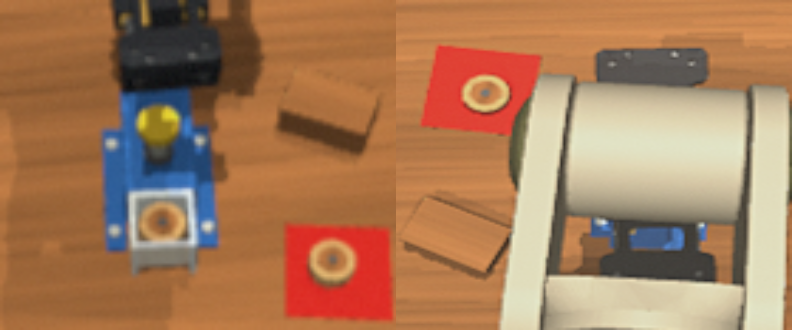

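The cap, at pixel (158,125) in the left crop, lies directly under the closed gripper, and the wheels are visible in the magazine. Next I'll press slowly.

```bash
python3 -m jog '[[0,0,0.035,0,0],[0,0,0.07,0,0],[0,0,0.09,0,0],[0,0,0.094,0,0],[0,0,0.096,0,0],[0,0,0.098,0,0],[0,0,0.1,0,0],[0,0,0.102,0,0],[0,0,0.104,0,0],[0,0,0.106,0,0],[0,0,0.108,0,0],[0,0,0.11,0,0],[0,0,0.112,0,0],[0,0,0.114,0,0],[0,0,0.116,0,0],[0,0,0.118,0,0],[0,0,0.119,0,0],[0,0,0.119,0,0]]'
```

```text
t: 4.87
ee_pos: [0.481, 0.0744, 0.0896]
tcp_rot: [179.9, 0.0, 90.1]
contact_force: [-2.2, -1.8, 5.0]
finger_gap: 0.004
finger_force: 2.3
```

```bash
python3 -m jog '[[0,0,0.001,0,0],[0,0,0.0015,0,0],[0,0,0.002,0,0],[0,0,0.002,0,0]]'
```

```text
t: 5.2
ee_pos: [0.481, 0.0744, 0.0883]
tcp_rot: [179.9, 0.0, 90.1]
contact_force: [-4.9, -0.3, 15.3]
finger_gap: 0.006
finger_force: 7.1
```

Stop reached at 15 N. Release slowly, then go above the side of the outlet.

```bash
python3 -m jog '[[0,0,-0.004,0,0],[0,0,-0.008,0,0],[0,0,-0.012,0,0],[0,0,-0.016,0,0],[0,0,-0.02,0,0],[0,0,-0.024,0,0],[0,0,-0.03,0,0],[0,0,-0.04,0,0],[0,0,-0.075,0,0.024],[0,0,-0.11,0,0.024],[0.03,0.03,-0.12,0,0.024],[0.06,0.06,-0.12,0,0.024],[0.06,0.1,-0.12,0,0.024],[0.06,0.14,-0.12,0,0.024],[0.06,0.157,-0.12,0,0.024],[0.06,0.157,-0.12,0,0.024]]'
python3 - <<'E'
from h import *
a=snap("scene","s2");b=snap("top","t2")
for cam in("top","scene"):
  for q in["plunger_top","wheel_1","outlet","green_square","feeder"]:
    print(cam,q,[(np.round(w(cam,r["xyz"]),3),round(r["p"],2)) for r in env.mark_of(q,cam)[:4]])
A=a[150:300,130:350]
cv2.imwrite("pics/c2.png",np.vstack([cv2.resize(A,(440,300)),cv2.resize(b[100:310,180:488],(440,300))])[:,:,::-1])
E
```

```text
t: 6.53
ee_pos: [0.64, 0.1345, 0.2054]
tcp_rot: [-180.0, -0.0, 90.0]
contact_force: [1.0, 0.2, 0.0]
finger_gap: 0.269
finger_force: 0.0
top plunger_top [(array([0.482, 0.073, 0.095]), 0.55)]
top wheel_1 [(array([ 0.398, -0.294,  0.002]), 0.55), (array([0.639, 0.064, 0.004]), 0.5), (array([0.542, 0.077, 0.017]), 0.46)]
top outlet []
top green_square [(array([ 0.78 , -0.184,  0.004]), 0.69), (array([ 0.638, -0.255, -0.001]), 0.57)]
top feeder [(array([ 0.544,  0.074, -0.001]), 0.9), (array([ 0.397, -0.294, -0.   ]), 0.37)]
scene plunger_top [(array([ 0.641,  0.064, -0.   ]), 0.69), (array([0.483, 0.072, 0.09 ]), 0.46), (array([ 0.546,  0.074, -0.007]), 0.21)]
scene wheel_1 [(array([0.636, 0.064, 0.   ]), 0.46), (array([0.542, 0.071, 0.017]), 0.4)]
scene outlet [(array([ 0.539,  0.417, -0.004]), 0.7), (array([ 0.635,  0.063, -0.002]), 0.57)]
scene green_square [(array([ 0.641, -0.25 ,  0.001]), 0.65)]
scene feeder [(array([ 0.547,  0.074, -0.002]), 0.65)]
```

View pics/c2.png

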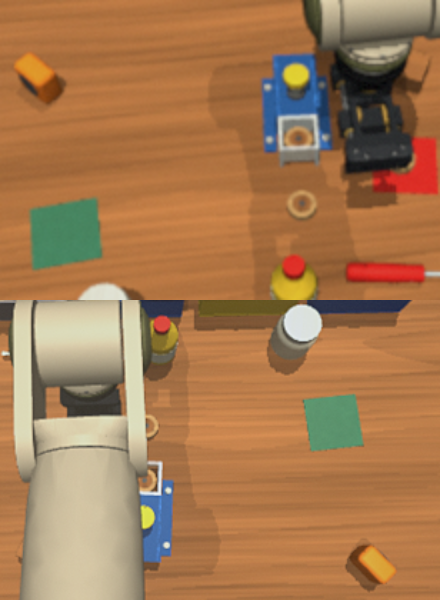

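Exactly one wheel is out, at (302,204) in the upper crop, which is about (0.638, 0.064) in the world. The cap is back up and the rest are in the magazine. Next: lower behind it with two slightly spread fingers as a V, then push along -y.

```bash
python3 -m jog '[[0,-0.003,0.04,0,0.024],[0,-0.003,0.08,0,0.024],[0,-0.003,0.12,0,0.024],[0,-0.003,0.15,0,0.024],[0,-0.003,0.17,0,0.024],[0,-0.003,0.178,0,0.024],[0,-0.003,0.181,0,0.024],[0,-0.003,0.181,0,0.024],[-0.01,-0.003,0.181,0,0.024],[-0.018,-0.003,0.181,0,0.024],[-0.025,-0.003,0.181,0,0.024],[-0.032,-0.003,0.181,0,0.024],[-0.038,-0.003,0.181,0,0.024],[-0.045,-0.003,0.181,0,0.024],[-0.052,-0.003,0.181,0,0.024],[-0.06,-0.003,0.181,0,0.024],[-0.068,-0.003,0.181,0,0.024],[-0.076,-0.003,0.181,0,0.024],[-0.082,-0.003,0.181,0,0.024],[-0.086,-0.003,0.181,0,0.024]]'
python3 - <<'E'
from h import *
a=snap("scene","s3")
print([(np.round(w("scene",r["xyz"]),3),round(r["p"],2)) for r in env.mark_of("wheel_1","scene")[:4]])
cv2.imwrite("pics/c3.png",cv2.resize(a[150:300,130:350],(660,450))[:,:,::-1])
E
```

```text
t: 8.8
ee_pos: [0.6347, 0.0477, 0.0258]
tcp_rot: [180.0, 0.0, 90.0]
contact_force: [0.1, -0.6, 1.4]
finger_gap: 0.276
finger_force: 0.1
[(array([ 0.634,  0.023, -0.002]), 0.59)]
```

View pics/c3.png

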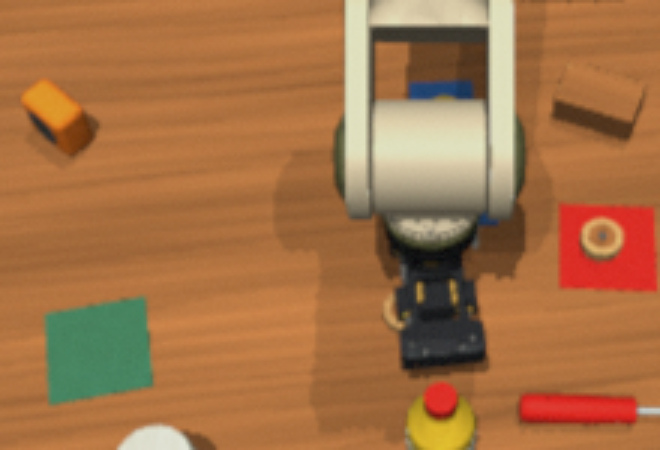

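The wheel edge shows at (390,310), nestled ahead of the fingers and 25 mm in front of the TCP as planned. Continuing the push.

```bash
python3 -m jog '[[-0.006,0,0,0,0.024],[-0.014,0,0,0,0.024],[-0.023,0,0,0,0.024],[-0.033,0,0,0,0.024],[-0.043,0.001,0,0,0.024],[-0.053,0.001,0,0,0.024],[-0.063,0.001,0,0,0.024],[-0.073,0.001,0,0,0.024],[-0.083,0.001,0,0,0.024],[-0.093,0.002,0,0,0.024],[-0.103,0.002,0,0,0.024],[-0.113,0.002,0,0,0.024],[-0.123,0.002,0,0,0.024],[-0.133,0.002,0,0,0.024],[-0.143,0.003,0,0,0.024],[-0.153,0.003,0,0,0.024],[-0.163,0.003,0,0,0.024],[-0.172,0.003,0,0,0.024],[-0.179,0.003,0,0,0.024],[-0.184,0.003,0,0,0.024]]'
python3 - <<'E'
from h import *
for cam in("scene","top"):
  snap(cam,cam+"4")
  for q in("wheel_1","green_square"):print(cam,q,[(np.round(w(cam,r["xyz"]),3),round(r["p"],2)) for r in env.mark_of(q,cam)[:3]])
E
```

```text
t: 10.57
ee_pos: [0.6378, -0.1364, 0.0257]
tcp_rot: [180.0, 0.0, 90.0]
contact_force: [-0.2, 0.4, -0.1]
finger_gap: 0.271
finger_force: 0.1
scene wheel_1 [(array([0.544, 0.068, 0.017]), 0.63)]
scene green_square [(array([ 0.638, -0.248,  0.001]), 0.86)]
top wheel_1 []
top green_square []
```

```bash
python3 -m jog '[[-0.006,0,0,0,0.024],[-0.014,0,0,0,0.024],[-0.023,0,0,0,0.024],[-0.033,0,0,0,0.024],[-0.043,0.001,0,0,0.024],[-0.053,0.001,0,0,0.024],[-0.062,0.001,0,0,0.024],[-0.07,0.001,0,0,0.024],[-0.077,0.001,0,0,0.024],[-0.083,0.001,0,0,0.024],[-0.087,0.001,0,0,0.024],[-0.089,0.001,0,0,0.024],[-0.089,0.001,0,0,0.024],[-0.075,0.001,0,0,0.024],[-0.05,0.001,0,0,0.024],[-0.03,0.001,0,0,0.024],[-0.02,0.001,0,0,0.024],[-0.02,0.001,-0.04,0,0.024],[-0.02,0.001,-0.08,0,0.024],[0.02,0.001,-0.12,0,0.024]]'
python3 - <<'E'
from h import *
a=snap("scene","s5");b=snap("top","t5")
for cam in("scene","top"):
  for q in("wheel_1","green_square"):print(cam,q,[(np.round(w(cam,r["xyz"]),3),round(r["p"],2)) for r in env.mark_of(q,cam)[:3]])
cv2.imwrite("pics/c5.png",np.vstack([cv2.resize(a[150:300,130:350],(440,300)),cv2.resize(b[100:310,180:488],(440,300))])[:,:,::-1])
E
```

```text
t: 12.53
ee_pos: [0.6393, -0.1286, 0.1381]
tcp_rot: [179.8, 0.1, 89.9]
contact_force: [0.3, -0.9, 1.0]
finger_gap: 0.273
finger_force: 0.0
scene wheel_1 [(array([ 0.638, -0.251, -0.002]), 0.6), (array([0.543, 0.068, 0.018]), 0.47)]
scene green_square [(array([ 0.639, -0.25 , -0.   ]), 0.6)]
top wheel_1 [(array([0.539, 0.075, 0.018]), 0.65), (array([ 0.639, -0.247,  0.003]), 0.4)]
top green_square [(array([ 0.638, -0.253,  0.002]), 0.36)]
```

View pics/c5.png

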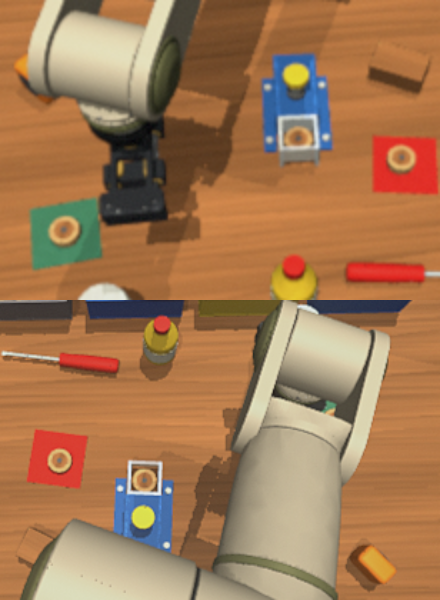

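The wheel, at (64,230), lies centred on the green square. The feeder, spare wheel and other things are undisturbed, and the gripper is clear.

```bash
python3 -m jog '[[0,0,-0.03,0,0.024],[0,0,-0.05,0,0.024],[0,0,-0.05,0,0.024],[0,0,-0.05,0,0.024]]'; python3 -c "
from plant import env
print(env.sign_off())"
```

```text
t: 13.17
ee_pos: [0.6387, -0.1265, 0.1845]
tcp_rot: [-180.0, -0.0, 90.0]
contact_force: [-0.5, 0.4, -0.9]
finger_gap: 0.273
finger_force: 0.0
the job is handed in; nothing more can be done
None
```

The job is handed in at about 13 s: one full plunger press pushed out a single wheel, which I nudged to the centre of the green square; the last pictures show nothing else disturbed, though the verdict was not shown to me.

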